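# True up a tacked frame leg with a welder's square

## Task

The leg of this tube frame that is only tacked at one corner has been pulled inwards by the tack. Pick up the steel square lying on the table, press it into the inside corner between that leg and the long rail until both arms sit flush along the two tubes with no gap, so that the square swings the leg out true at 90 degrees, and hold it pressed there for a moment. Then draw the square out without shifting the leg and lay it flat on the bare table at least 20 cm from that corner, leaving the G-clamp and the two loose offcuts beside the frame where they are.

Things in the scene. Friction and masses are not known exactly. Their poses are not given: they have to be found in the camera images.
- square: Bright steel welder's square lying flat, triangular from above, 0.45 kg: two arms 150 long, 12 thick, 30 high (mm) meet at the heel, joined by a diagonal brace 12 thick, 30 high. Origin: underside, middle of the brace; z up. Heel at (+68, +68), arms from it along -x and -y, outer faces at y = +68 and x = +68. Brace along (1, -1): grip it across, along (1, 1), one finger in the open window.
- square_heel (a point): The heel, at the level of the square's underside, where its two outer faces would meet; the metal tip itself is cut back 10 mm to clear a weld. The window between brace and heel is open for 65 mm from the middle of the brace. The square is symmetric about the line from brace to heel: either arm may go on either tube.
- rail: Long tube of the U-shaped frame on the table, bare steel 40 x 40 mm square tube, 320 long, fixed. Origin: on the table at the inside corner by the tacked leg. x across the rail, away from the legs; y along it, towards the tacked leg; z up. Fills x 0 to 40, y -280 to +40 mm. The welded, immovable leg fills x -202 to -2, y -280 to -240, 40 high. 
- leg: Tacked leg, bare steel 40 x 40 mm tube, 200 long, at the rail's +y end, running from its origin along its -x; inner face y = 0, fills y 0 to +40. Origin: on the table at the tack, its upright pivot, 1 mm off the rail. Stiff: turns at about 0.55 N m, stays where left. True when its axes are parallel to the rail's; starts leaning in 4 to 8 degrees (turned anticlockwise from above), can go 3 too far out.
- tube_offcut: Loose square tube offcut 25 x 130 x 25 mm lying just outside the frame near the tacked end of the rail; leave it. Origin under its middle, long along its y.
- flat_bar: Flat bar offcut 18 x 115 x 5 mm lying inside the frame along the welded leg; leave it. Origin under its middle, long along its y.
- g_clamp: G-clamp 127 x 172 x 18 mm lying flat behind the rail, outside the frame; leave it. Origin under its middle, z up.
There are look-alikes about, which are no part of the job. Several things have the shape of the square; the one meant has the colours described above.

How it is judged:
By the outcome, as a careful person would: the job done as asked, in the order asked, and still so for the second after the job is handed in, with the robot touching nothing.
It also fails if it takes over 58 s, if anything falls off the work surface, if the arm or the gripper's body presses on something with over 40 N, if the wrist force passes 120 N, or if a joint passes its speed limit or range.

## Robot

A 7-joint arm with a two-finger parallel gripper is mounted at the origin on a cart in front of the work surface, level with it; the furniture and walls round the work are solid. World frame = base frame: x ahead of the robot, y to its left, z up, the work surface at z = 0. Lengths are in m, angles in degrees, forces in N, time in s.
With the tool pointing down it reaches from about 0.425 to 0.875 m from the base axis. Payload 4.7 kg.
Tool frame: the origin (TCP) lies at the very end of the fingers, on their centre line; the grasp point (between the pads) lies 19 mm behind it; z points along the fingers, y is the direction in which the jaws open and shut (so a half turn about z gives the same grasp; the last joint's range is limited). The gripper opens to 87 mm and grips with 3 to 60 N. Pads are 19 mm wide; open, the fingers measure 117 mm over their backs; the gripper's body (75 mm by 190 mm) begins 51 mm behind the grasp point.
Start: joints at [-74.937, 18.392, -4.016, 83.108, 1.295, 78.541, -3.26], TCP at [0.16, 0.63, 0.223] pointing down, gripper open.
Joint ranges: [-163.93, 163.93], [-17.29, 119.83], [-79.2, 71.16], [3.27, 140.29], [-89.18, 269.18], [5.43, 117.66], [-154.24, 154.24]. Speed limits (degrees/s): [147.25, 147.25, 180, 180, 180, 180, 180].

## Interface

Orientations are given as [roll, pitch, yaw] about the fixed x, y, z axes, in that order (R = Rz(yaw) Ry(pitch) Rx(roll)).
In Python, from cell import monitor, imaging, ticket, spot_in, pinpoint gives the robot as it stands.
- The arm moves only by the tool servo_tool, never from a script. Its argument "targets" is a list of rows, each a list of 5 numbers: the opening in per cent of the stroke, from 0 (shut) to 100 (fully open), then the shift along the tool's x, y, z in m, then the turn about the tool's z in rad. In form: [[grip, dx, dy, dz, turn], ...]. A call has 1 to 5 rows; each row is the pose to reach, as a shift and turn from the pose commanded when the call began, along the tool's axes at that moment; what a row does not reach only later rows make up. A row lasts 1/8 s, in which the tool goes at most 62.5 mm and 10.7 degrees, less where a joint would pass 70% of its speed; a pose out of reach is approached as far as the arm can. A call with a gripper value outside its range is refused whole. The fingers move at their own pace and stop on an object; "grip_force" is the grip in N (left out, the last holds). Time passes only in rows, so rows that repeat a pose let the fingers close. It gives the time, the measured TCP pose, the force and the opening at its end, in the units of the state.
- monitor.get_obs(): the state, without advancing time (a new reading comes with each control period).
- imaging.read_camera(name): name is "scene" or "top" or "wrist"; returns a dict with "frame" (400x640x3 uint8, blue, green, red), "depth" (400x640 float32, m along the optical axis (not along the pixel's ray), 0 where there is no reading), "K" (3x3 intrinsics, pixels), "world_from_camera" (4x4, takes a point from camera to world coordinates). Camera axes: x right, y down, z forward; pixel columns grow to the right and rows downward; lengths in m; the calibration is good to about 2 mm. A picture is of the moment at which its call begins.
- ticket.sign_off(): hands the job in, once; it reports no verdict.
Trained networks look in the newest picture that a camera, given by its name, has taken for a name from the list of things; names that differ only in an ending like _2 or _b are one class to them, and where a whole thing is asked for, a point or a joint stands for the part that bears it (a point fixed in the world has none). Each returns a list of dicts, best first, with "confidence" (0 to 1); they miss things now and then, are a little off and sometimes report something else, mostly with a low value. They report only what shows in the picture. A call takes as long as a camera call. They do not tell look-alikes from the thing itself.
- spot_in(camera, label): "at" ([column, row] in pixels, amid what is visible of it).
- pinpoint(camera, label): "at" ([column, row] in pixels: a listed point, or the origin of a listed thing).
The state is a dict: "time_s": time; "qpos": joint angles; "joint_velocities": joint speeds; "effort": joint torques, N m; "tool_pos": TCP position; "tool_rot": TCP orientation; "force": force on the tool from outside, world axes, zero at the start; "wrist_torque": the same for the moment, N m; "grip_width": finger opening in m.
Only numpy, scipy, OpenCV 4.12 (cv2) and the standard library are available. Lean on these libraries where they do the work, as an engineer would, in place of code of your own. Each camera call takes 0.05 s, during which the arm holds its last target.

## Working session

There is one attempt and no reset: what is moved stays moved. The work goes in short steps, Python scripts to look and compute and a tool call to move; the robot and the scene stay as the last step left them, time stands still between calls to the robot, and variables do not carry over. Pictures are saved under pics/ and viewed, and the job is handed in when it is done.

Besides the shell and the picture viewer there is one more tool, called by a JSON object that holds its "api" and its "payload", one argument or row to a line. servo_tool: Moves the arm, as the interface text tells. Its arguments: {"type":"object","properties":{"targets":{"type":"array","items":{"type":"array","items":{"type":"number"}}},"grip_force":{"type":"number"}},"required":["targets"]}

```bash
ls; mkdir -p pics
python3 - <<'E'
from cell import monitor, imaging, spot_in, pinpoint
import cv2
print(monitor.get_obs())
for c in ("scene","top"):
    r=imaging.read_camera(c); cv2.imwrite(f"pics/{c}0.png",r["frame"])
    print(c,r["K"].round(1).tolist(),r["world_from_camera"].round(3).tolist())
    for l in ("square","square_heel","rail","leg","tube_offcut","flat_bar","g_clamp"):
        print(l,[(d["at"],round(d["confidence"],2)) for d in pinpoint(c,l)],[(d["at"],round(d["confidence"],2)) for d in spot_in(c,l)])
E
```

```text
pics
{'time_s': 0.0, 'qpos': array([-74.93662599,  18.43930227,  -4.01549757,  83.17243511,
         1.29359523,  78.53986233,  -3.26048446]), 'joint_velocities': array([0.04819082, 0.01942113, 0.07140977, 0.0844944 , 0.06799721,
       0.02256074, 0.03685356]), 'effort': array([ 4.14947754e-04, -4.91282988e+01, -4.03995272e-01, -3.12522161e+01,
       -6.41465862e-02,  4.35140566e-02,  1.51368263e-04]), 'tool_pos': array([0.15997037, 0.62946175, 0.22148035]), 'tool_rot': array([-1.79893560e+02,  4.21579980e-03,  1.65745528e+02]), 'force': array([-0.86486077,  0.43856755, -0.95809164]), 'wrist_torque': array([ 0.01453424, -0.03091608,  0.027836  ]), 'grip_width': 0.08703812652809861}
scene [[386.0, 0.0, 314.5], [0.0, 386.0, 200.2], [0.0, 0.0, 1.0]] [[0.714, -0.407, 0.569, -0.111], [-0.7, -0.396, 0.595, -0.542], [-0.017, -0.823, -0.567, 0.739], [0.0, 0.0, 0.0, 1.0]]
square [([251.6, 212.6], 0.97), ([237.3, 171.2], 0.72)] [([249.2, 203.4], 0.84), ([228.2, 171.5], 0.76)]
square_heel [([211.3, 174.4], 0.65)] [([226.5, 171.1], 0.75), ([246.7, 201.5], 0.67)]
rail [([348.2, 228.5], 0.56)] [
[... 239 characters left out ...]
[[423.9, 0.0, 320.2], [0.0, 423.9, 191.4], [0.0, 0.0, 1.0]] [[0.005, -0.998, 0.066, 0.517], [-1.0, -0.005, 0.004, 0.204], [-0.004, -0.066, -0.998, 1.451], [0.0, 0.0, 0.0, 1.0]]
square [([207.2, 204.7], 0.76), ([283.2, 234.7], 0.7)] [([280.0, 235.6], 0.81), ([190.3, 213.7], 0.6)]
square_heel [([250.1, 223.9], 0.74), ([359.8, 155.8], 0.6), ([191.3, 228.8], 0.59)] [([190.3, 213.5], 0.86), ([271.7, 237.0], 0.56)]
rail [([367.0, 192.7], 0.59)] [([399.8, 182.7], 0.98)]
leg [([365.9, 196.6], 0.62)] [([365.5, 226.3], 0.91)]
tube_offcut [([337.0, 201.2], 0.86)] [([340.5, 199.9], 0.53)]
flat_bar [([428.2, 219.1], 0.69)] [([431.3, 220.2], 0.57)]
g_clamp [([361.7, 154.2], 0.91)] [([364.1, 157.0], 0.76)]
```

View pics/top0.png

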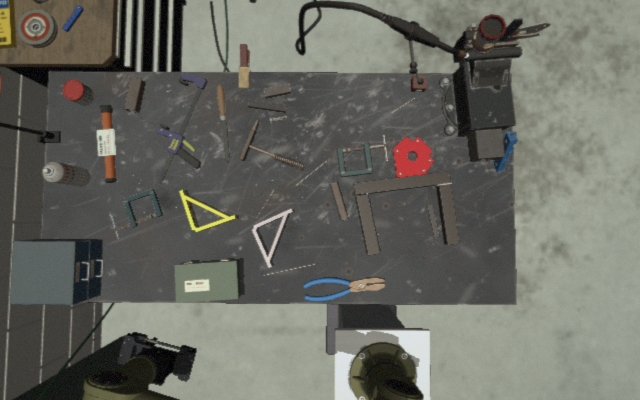

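View pics/scene0.png

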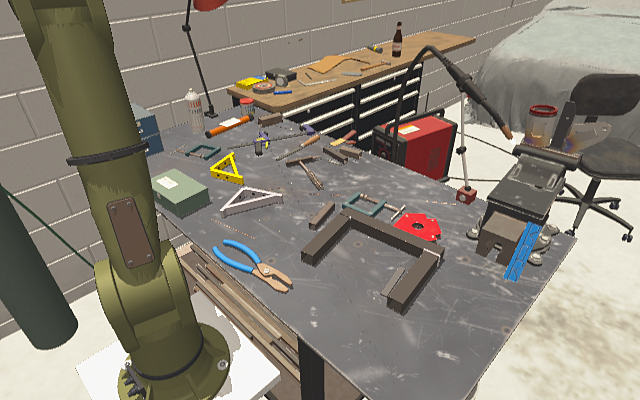

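```bash
cat > h.py <<'E'
import numpy as np, cv2
from cell import monitor, imaging, spot_in, pinpoint
def cloud(r):
    d=r["depth"]; K=r["K"]; T=r["world_from_camera"]
    v,u=np.mgrid[0:d.shape[0],0:d.shape[1]]
    P=np.stack([(u-K[0,2])/K[0,0]*d,(v-K[1,2])/K[1,1]*d,d],-1)
    W=P@T[:3,:3].T+T[:3,3]; W[d==0]=np.nan
    return W
def ray(r,px,z):
    K=r["K"];T=r["world_from_camera"]
    d=T[:3,:3]@np.array([(px[0]-K[0,2])/K[0,0],(px[1]-K[1,2])/K[1,1],1]); o=T[:3,3]
    return o+d*(z-o[2])/d[2]
def proj(r,P):
    K=r["K"];T=r["world_from_camera"]; c=(np.atleast_2d(P)-T[:3,3])@T[:3,:3]
    return np.stack([c[:,0]/c[:,2]*K[0,0]+K[0,2],c[:,1]/c[:,2]*K[1,1]+K[1,2]],-1)
def ortho(r,z,x0,x1,y0,y1,s):
    # image: up = +x, left=+y, s px/m
    h=int((x1-x0)*s);w=int((y1-y0)*s)
    v,u=np.mgrid[0:h,0:w]
    P=np.stack([x1-(v+.5)/s,y1-(u+.5)/s,np.full(u.shape,z)],-1).reshape(-1,3)
    q=proj(r,P).reshape(h,w,2).astype(np.float32)
    return cv2.remap(r["frame"],q[...,0],q[...,1],cv2.INTER_CUBIC),cv2.remap(cloud(r)[...,2].astype(np.float32),q[...,0],q[...,1],cv2.INTER_NEAREST)
E
python3 - <<'E'
from h import *
r=imaging.read_camera("top")
W=cloud(r)
for n,p,z in (("heel",(253,228),.03),("a",(291,210),.03),("b",(270,265),.03),("tack",(361,193),.04),("pin_tack",(366,194),0)): print(n,ray(r,p,z).round(3))
z=W[...,2]
print("table z",np.nanmedian(z[240:280,330:350]), "square z",np.nanmax(z[205:265,250:292]),"rail z",np.nanmedian(z[180:186,380:420]))
im,zz=ortho(r,.035,.35,.65,-.15,.45,1300)
cv2.imwrite("pics/o1.png",im)
zc=(np.clip(zz/.06,0,1)*255).astype(np.uint8); cv2.imwrite("pics/o1z.png",zc)
E
```

```text
heel [0.488 0.434 0.03 ]
a [0.549 0.307 0.03 ]
b [0.366 0.375 0.03 ]
tack [0.607 0.074 0.04 ]
pin_tack [0.606 0.053 0.   ]
table z 0.000593873063845507 square z 0.03984194251364048 rail z 0.04104044918967453<stdin>:9: RuntimeWarning: invalid value encountered in cast
```

View pics/o1.png

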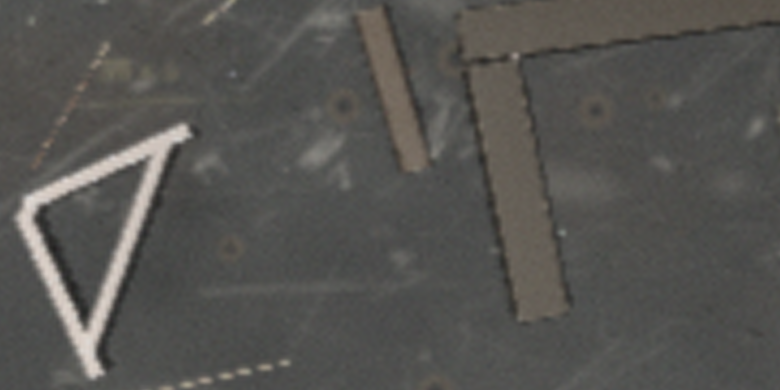

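View pics/o1z.png

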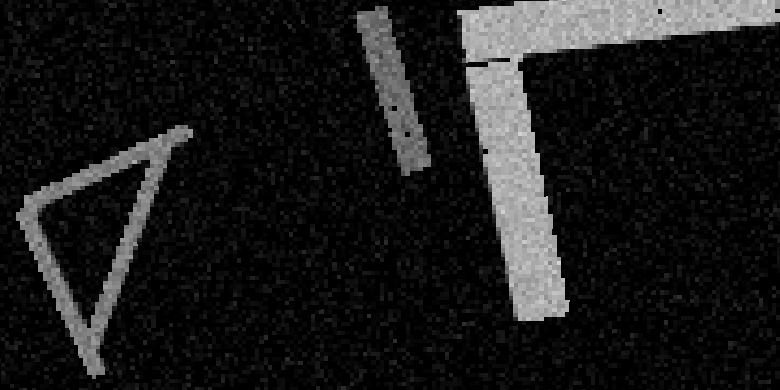

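```bash
cat >> h.py <<'E'
from scipy.optimize import minimize
import warnings; warnings.filterwarnings("ignore")
def rectsd(P,x0,x1,y0,y1):
    c=np.array([(x0+x1)/2,(y0+y1)/2]);q=np.abs(P-c)-np.array([(x1-x0)/2,(y1-y0)/2])
    return np.linalg.norm(np.maximum(q,0),axis=-1)+np.minimum(q.max(-1),0)
def rot(a): c,s=np.cos(a),np.sin(a); return np.array([[c,-s],[s,c]])
def sq_sd(P):
    d=np.minimum(rectsd(P,-.082,.068,.056,.068),rectsd(P,.056,.068,-.082,.068))
    b=rectsd(P@rot(-np.pi/4).T,-.006,.006,-.09,.09)  # coords along (1,1),( -1,1)
    d=np.minimum(d,b)
    return np.maximum(d,(P.sum(-1)-(.136-.010))/2**.5)
def local(P,p): return (P-p[:2])@rot(p[2])
def fitpose(P,occ,sd,p0,w=.002):
    f=lambda p:(((1/(1+np.exp(np.clip(sd(local(P,p))/w,-30,30))))-occ)**2).mean()
    best=None
    for da in (-.06,0,.06):
        r=minimize(f,np.array(p0)+[0,0,da],method="Nelder-Mead",options=dict(initial_simplex=np.array(p0)+np.array([[0,0,da],[.01,0,da],[0,.01,da],[0,0,da+.08]]),xatol=1e-5,fatol=1e-9,maxiter=800))
        if best is None or r.fun<best.fun: best=r
    return best.x,best.fun
rail_sd=lambda P:np.minimum(rectsd(P,0,.04,-.28,.04),rectsd(P,-.202,-.002,-.28,-.24))
leg_sd=lambda P:rectsd(P,-.2,0,0,.04)
def frame_fit(W,p0=(.605,.05,.13),dl=.07,zr=(.033,.05)):
    M=lambda box:None
    z=W[...,2]
    S=(W[...,0]>.3)&(W[...,0]<.75)&(W[...,1]>-.3)&(W[...,1]<.12)&np.isfinite(z)&(z<.06)
    P=W[S][:,:2];o=(W[S][:,2]>.02).astype(float)
    both=lambda p:None
    def f(p):
        L=P-p[:2]; a=rail_sd(L@rot(p[2])); 
        org=p[:2]+rot(p[2])@np.array([-.001,0]); b=leg_sd((P-org)@rot(p[2]+p[3]))
        far=local(P,p)
        d=np.minimum(a,b); m=(np.abs(d)<.012)
        m=(far[:,0]<.047)&(far[:,1]<.046)&(far[:,1]>-.30)
        return (((1/(1+np.exp(np.clip(d/.002,-30,30))))-o)[m]**2).mean()
    p0=np.array([*p0,dl]);best=None
    r=minimize(f,p0,method="Nelder-Mead",options=dict(initial_simplex=p0+np.array([[0]*4,[.01,0,0,0],[0,.01,0,0],[0,0,.05,0],[0,0,0,.05]]),xatol=1e-5,fatol=1e-9,maxiter=1500))
    return r.x,r.fun
def square_fit(W,p0,zlo=.015,zhi=.045):
    z=W[...,2];P=W[...,:2]
    S=np.isfinite(z)&(np.linalg.norm(P-np.array(p0[:2]),axis=-1)<.15)&(z<zhi)
    return fitpose(P[S],(z[S]>zlo).astype(float),sq_sd,p0)
E
python3 - <<'E'
from h import *
Rs=[imaging.read_camera("top") for _ in range(2)]
for r in Rs:
    W=cloud(r)
    p,e=square_fit(W,(.455,.345,np.radians(25)));print("sq",p[:2].round(4),np.degrees(p[2]).round(2),e)
    q,e=frame_fit(W);print("fr",q[:2].round(4),np.degrees(q[2:]).round(2),e)
img=r["frame"].copy(); img=cv2.resize(img[130:300,230:480],None,fx=3,fy=3,interpolation=cv2.INTER_CUBIC)
def draw(pts,pose,z,c):
    w=np.array(pts)@rot(pose[2]).T+pose[:2]
    u=(proj(r,np.c_[w,np.full(len(w),z)])+.5-[230,130])*3-.5
    cv2.polylines(img,[np.int32(u*16)],True,c,1,cv2.LINE_AA,4)
draw([(.068,.068),(-.082,.068),(-.082,.056),(.056,.056),(.056,-.082),(.068,-.082)],p,.03,(0,255,0))
draw([(0,.04),(.04,.04),(.04,-.28),(-.202,-.28),(-.202,-.24),(0,-.24)],q[:3],.04,(0,255,0))
draw([(0,0),(-.2,0),(-.2,.04),(0,.04)],(q[0],q[1],q[2]+q[3]),.04,(255,255,0))
cv2.imwrite("pics/ov1.png",img)
E
```

```text
sq [0.4599 0.3536] 24.72 0.011660681768511226
fr [0.6071 0.0517] [7.37 4.11] 0.020417736985674142
sq [0.46   0.3537] 24.58 0.011611436019531093
fr [0.6073 0.0521] [7.33 4.33] 0.020681550206095408
```

View pics/ov1.png

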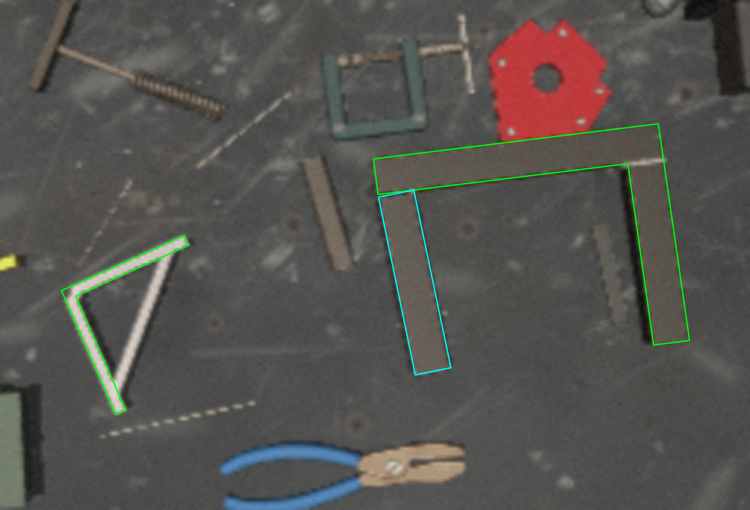

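{"api": "servo_tool", "payload": {
  "targets": [
    [70,-0.05,-0.027,0.01,0.02],
    [70,-0.1,-0.054,0.02,0.04],
    [70,-0.15,-0.081,0.03,0.06],
    [70,-0.2,-0.108,0.04,0.08],
    [70,-0.25,-0.135,0.05,0.106]
  ],
  "grip_force": 50
}}

```text
time_s: 2.28
tool_pos: [0.3704, 0.4363, 0.1726]
tool_rot: [179.9, 0.0, 159.6]
force: [0.2, -0.1, -0.0]
grip_width: 0.0614
```

{"api": "servo_tool", "payload": {
  "targets": [
    [70,-0.038,-0.016,0.03,0],
    [70,-0.076,-0.032,0.06,0],
    [70,-0.114,-0.047,0.083,0],
    [70,-0.114,-0.047,0.083,0]
  ]
}}

```text
time_s: 2.78
tool_pos: [0.4617, 0.3492, 0.0876]
tool_rot: [-179.7, 0.0, 159.3]
force: [-0.8, 0.2, -0.6]
grip_width: 0.0607
```

Run:
```python
from h import *
r=imaging.read_camera("wrist"); cv2.imwrite("pics/w1.png",r["frame"])
o=monitor.get_obs(); print(o["tool_pos"],o["tool_rot"],o["grip_width"],o["force"])
W=cloud(r); p,e=square_fit(W,(.46,.3537,np.radians(24.65)));print("sq",p[:2].round(4),np.degrees(p[2]).round(2),e)
z=W[...,2];print(np.nanpercentile(z,[5,50,95]))
```

```text
[0.46040144 0.35211409 0.08873273] [-1.79903505e+02 -3.08102444e-02  1.59464656e+02] 0.06085646740941452 [-0.2029203   0.48752702 -0.65957559]
sq [0.4613 0.3543] 24.58 0.013146344098853546
[-0.00149185  0.00040837  0.19947526]
```

View pics/w1.png

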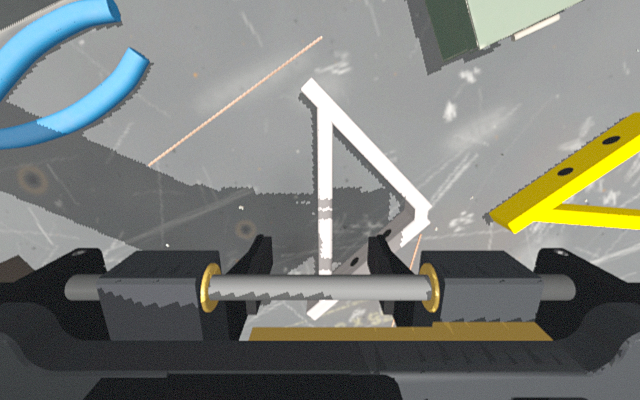

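{"api": "servo_tool", "payload": {
  "targets": [
    [70,0,0,0.04,0],
    [70,0,0,0.075,0],
    [70,0,0,0.083,0],
    [0,0,0,0.083,0],
    [0,0,0,0.083,0]
  ],
  "grip_force": 55
}}

```text
time_s: 3.45
tool_pos: [0.4607, 0.3553, 0.0085]
tool_rot: [179.8, 0.1, 159.7]
force: [0.5, 0.4, -0.3]
grip_width: 0.0481
```

{"api": "servo_tool", "payload": {
  "targets": [
    [0,0,0,0,0],
    [0,0,0,0,0],
    [0,0,0,0,0]
  ]
}}

```text
time_s: 3.82
tool_pos: [0.4599, 0.354, 0.0069]
tool_rot: [180.0, 0.0, 159.7]
force: [-0.1, -0.4, -0.3]
grip_width: 0.0186
```

{"api": "servo_tool", "payload": {
  "targets": [
    [0,0,0,0,0],
    [0,0,0,0,0],
    [0,0,0,0,0]
  ]
}}

```text
time_s: 4.2
tool_pos: [0.4598, 0.354, 0.0067]
tool_rot: [180.0, 0.0, 159.7]
force: [-0.8, -0.7, 1.5]
grip_width: 0.0116
```

{"api": "servo_tool", "payload": {
  "targets": [
    [0,0,0,-0.03,0],
    [0,0,0,-0.06,0],
    [0,0,0,-0.09,0],
    [0,0,0,-0.09,0],
    [0,0,0,-0.09,0]
  ]
}}

```text
time_s: 4.82
tool_pos: [0.4586, 0.353, 0.0947]
tool_rot: [-179.8, -0.1, 159.7]
force: [-0.7, 0.2, -4.9]
grip_width: 0.0116
```

Run:
```python
from h import *
o=monitor.get_obs(); print(o["tool_pos"],o["tool_rot"],o["grip_width"],o["force"])
zu=o["tool_pos"][2]-.0067
for c in ("wrist","top"):
    r=imaging.read_camera(c); cv2.imwrite(f"pics/{c}2.png",r["frame"])
    W=cloud(r); W[...,2]-=zu
    p,e=square_fit(W,(.46,.354,np.radians(24.65)),.015-.02,.045);print(c,p[:2].round(4),np.degrees(p[2]).round(2),e)
```

```text
[0.45860789 0.35304758 0.09466106] [-1.79846251e+02 -8.14180740e-02  1.59677687e+02] 0.011567747287671135 [-0.74633224  0.15199633 -4.87456199]
wrist [0.4589 0.3529] 24.54 0.03323428572822587
top [0.4596 0.3551] 23.35 0.017590174859031485
```

View pics/wrist2.png

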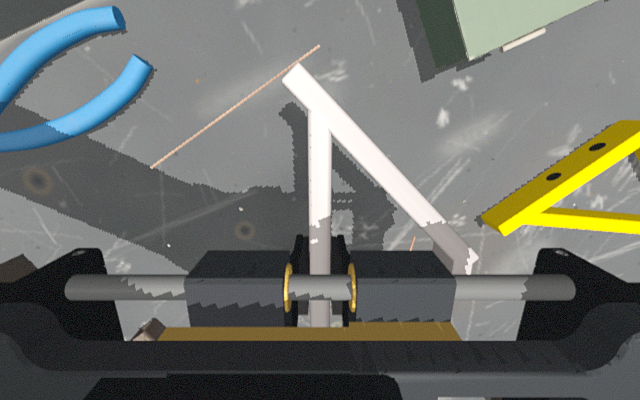

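View pics/top2.png

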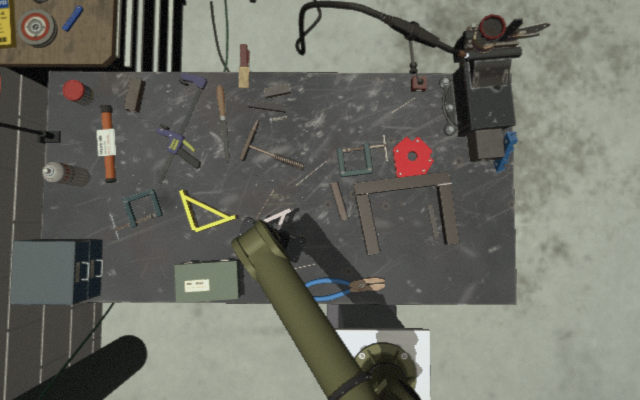

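{"api": "servo_tool", "payload": {
  "targets": [
    [0,-0.02,-0.035,0,0.06],
    [0,-0.045,-0.079,0,0.12],
    [0,-0.072,-0.127,0,0.18],
    [0,-0.1,-0.175,0,0.24],
    [0,-0.128,-0.223,0,0.302]
  ]
}}

```text
time_s: 5.55
tool_pos: [0.5016, 0.0984, 0.0954]
tool_rot: [-179.9, -0.0, 142.3]
force: [0.6, 0.3, -4.1]
grip_width: 0.0116
```

{"api": "servo_tool", "payload": {
  "targets": [
    [0,-0.036,-0.034,0,0],
    [0,-0.075,-0.07,0,0],
    [0,-0.1,-0.094,0,0],
    [0,-0.1125,-0.1055,0,0],
    [0,-0.1125,-0.1055,0,0]
  ]
}}

```text
time_s: 6.18
tool_pos: [0.5262, -0.0536, 0.0955]
tool_rot: [-179.9, -0.0, 142.2]
force: [1.0, 0.8, -3.8]
grip_width: 0.0114
```

Run:
```python
from h import *
o=monitor.get_obs(); print(o["tool_pos"],o["tool_rot"],o["grip_width"],o["force"])
for c in ("wrist","scene"):
    r=imaging.read_camera(c); cv2.imwrite(f"pics/{c}3.png",r["frame"])
```

```text
[ 0.52619272 -0.05361685  0.09547212] [-1.79895038e+02 -4.90932769e-02  1.42181775e+02] 0.011439876848617572 [ 1.02135501  0.76728359 -3.77751701]
```

View pics/wrist3.png

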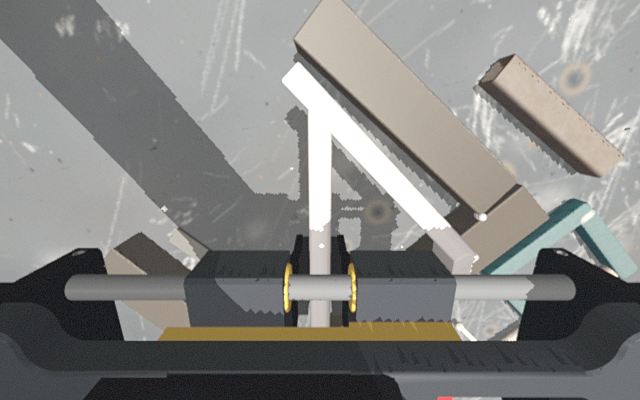

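View pics/scene3.png

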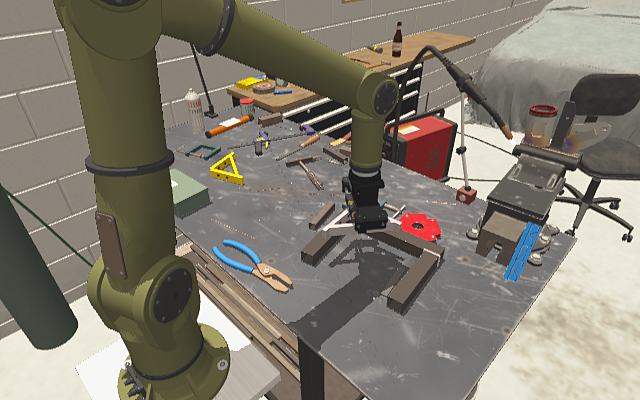

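{"api": "servo_tool", "payload": {
  "targets": [
    [0,0,0,0.03,0],
    [0,0,0,0.06,0],
    [0,0,0,0.08,0],
    [0,0,0,0.088,0],
    [0,0,0,0.088,0]
  ]
}}

```text
time_s: 6.9
tool_pos: [0.5271, -0.0509, 0.0085]
tool_rot: [180.0, -0.0, 142.4]
force: [0.0, -0.4, -3.8]
grip_width: 0.0111
```

Run:
```python
from h import *
o=monitor.get_obs(); print(o["tool_pos"],o["tool_rot"],o["grip_width"],o["force"])
r=imaging.read_camera("wrist"); cv2.imwrite(f"pics/wrist4.png",r["frame"])
W=cloud(r); z=W[...,2]
# leg outer/inner edges from top-surface points
S=(z>.034)&(z<.046); n,l,st,ce=cv2.connectedComponentsWithStats(S.astype(np.uint8))
for i in range(1,n):
    if st[i,4]>1500:
        P=W[l==i][:,:2]; loc=local(P,(.6071,.0519,np.radians(7.35)))
        print(st[i],loc.min(0).round(3),loc.max(0).round(3))
        for xb in (-.19,-.16,-.13,-.1,-.07,-.04,-.015):
            m=abs(loc[:,0]-xb)<.004
            if m.sum()>20: print(xb,np.percentile(loc[m,1],[2,98]).round(4))
```

```text
[ 0.52709244 -0.05093396  0.00854725] [ 1.79992734e+02 -1.57470283e-02  1.42446567e+02] 0.011136290770786586 [ 0.02961895 -0.40362429 -3.76424422]
[  280     0   360   283 35422] [-0.193 -0.013] [0.031 0.041]
-0.19 [-0.0132 -0.0084]
-0.16 [-0.0106  0.0197]
-0.13 [-0.0083  0.0304]
-0.1 [-0.006   0.0325]
-0.07 [-0.0039  0.0348]
-0.04 [-0.0014  0.0369]
-0.015 [0.0094 0.0392]
```

View pics/wrist4.png

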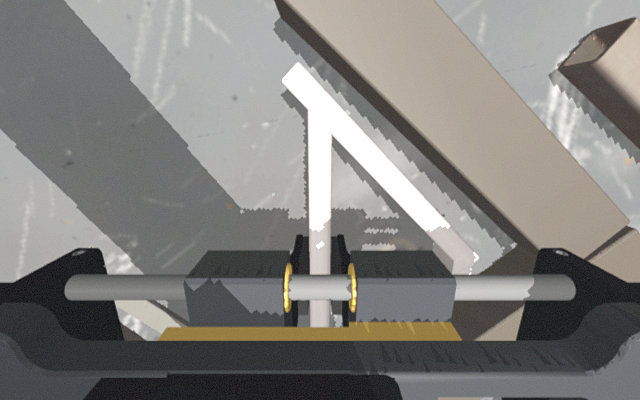

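{"api": "servo_tool", "payload": {
  "targets": [
    [0,-0.006,0.006,0,0],
    [0,-0.012,0.012,0,0],
    [0,-0.016,0.016,0,0],
    [0,-0.016,0.016,0,0]
  ]
}}

```text
time_s: 7.45
tool_pos: [0.5501, -0.0489, 0.0086]
tool_rot: [180.0, 0.0, 142.4]
force: [-0.1, 1.2, -3.5]
grip_width: 0.0117
```

{"api": "servo_tool", "payload": {
  "targets": [
    [0,-0.001,0.001,0,0],
    [0,-0.0015,0.0015,0,0],
    [0,-0.002,0.002,0,0],
    [0,-0.002,0.002,0,0]
  ]
}}

```text
time_s: 7.95
tool_pos: [0.5516, -0.0487, 0.0084]
tool_rot: [-180.0, -0.1, 142.4]
force: [-1.4, 0.2, -2.8]
grip_width: 0.0118
```

{"api": "servo_tool", "payload": {
  "targets": [
    [0,-0.0005,0.0005,0,0],
    [0,-0.001,0.001,0,0],
    [0,-0.0015,0.0015,0,0],
    [0,-0.0015,0.0015,0,0]
  ]
}}

```text
time_s: 8.45
tool_pos: [0.5516, -0.0487, 0.0079]
tool_rot: [-179.8, -0.3, 142.3]
force: [-7.6, -0.4, 0.9]
grip_width: 0.0111
```

{"api": "servo_tool", "payload": {
  "targets": [
    [0,0.003,0.003,0,0],
    [0,0.006,0.006,0,0],
    [0,0.008,0.008,0,0],
    [0,0.01,0.01,0,0],
    [0,0.01,0.01,0,0]
  ]
}}

```text
time_s: 9.07
tool_pos: [0.5499, -0.0357, 0.0075]
tool_rot: [-179.8, -0.2, 142.3]
force: [-5.6, -2.3, -4.0]
grip_width: 0.0119
```

{"api": "servo_tool", "payload": {
  "targets": [
    [0,0.001,0.001,0,0],
    [0,0.002,0.002,0,0],
    [0,0.003,0.003,0,0],
    [0,0.004,0.004,0,0],
    [0,0.004,0.004,0,0]
  ]
}}

```text
time_s: 9.7
tool_pos: [0.5494, -0.0323, 0.0076]
tool_rot: [-179.7, -0.1, 142.3]
force: [-5.3, -6.4, -4.2]
grip_width: 0.0115
```

{"api": "servo_tool", "payload": {
  "targets": [
    [0,0.001,0.001,0,0],
    [0,0.002,0.002,0,0],
    [0,0.003,0.003,0,0],
    [0,0.004,0.004,0,0],
    [0,0.004,0.004,0,0]
  ]
}}

```text
time_s: 10.32
tool_pos: [0.5487, -0.0265, 0.0076]
tool_rot: [-179.7, -0.1, 142.3]
force: [-5.5, -5.7, -3.9]
grip_width: 0.0118
```

{"api": "servo_tool", "payload": {
  "targets": [
    [0,0.0007,0.0007,0,0],
    [0,0.0014,0.0014,0,0],
    [0,0.002,0.002,0,0],
    [0,0.002,0.002,0,0]
  ]
}}

```text
time_s: 10.82
tool_pos: [0.5483, -0.0238, 0.0076]
tool_rot: [-179.7, -0.1, 142.3]
force: [-5.6, -4.9, -3.6]
grip_width: 0.0119
```

{"api": "servo_tool", "payload": {
  "targets": [
    [0,0.0004,0.0004,0,0],
    [0,0.0007,0.0007,0,0],
    [0,0.001,0.001,0,0],
    [0,0.001,0.001,0,0]
  ]
}}

```text
time_s: 11.32
tool_pos: [0.5482, -0.0228, 0.0076]
tool_rot: [-179.7, -0.0, 142.3]
force: [-3.9, -8.0, -4.5]
grip_width: 0.0115
```

Run:
```python
from h import *
r=imaging.read_camera("wrist"); cv2.imwrite(f"pics/wrist5.png",r["frame"])
```

```text
(no output)
```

View pics/wrist5.png

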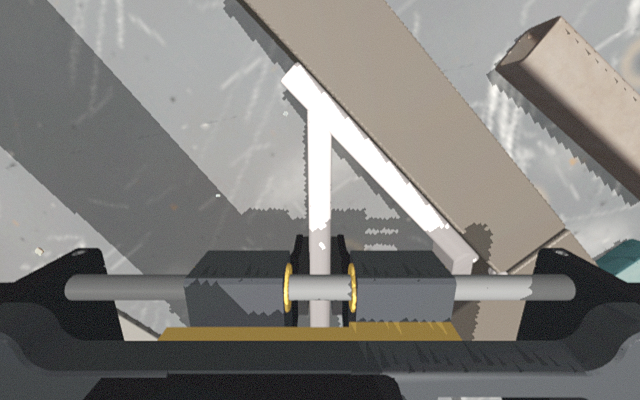

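{"api": "servo_tool", "payload": {
  "targets": [
    [0,0.0003,0.0008,0,0],
    [0,0.0006,0.0016,0,0],
    [0,0.0008,0.0022,0,0],
    [0,0.0008,0.0022,0,0],
    [0,0.0008,0.0022,0,0]
  ]
}}

```text
time_s: 12.0
tool_pos: [0.5482, -0.0228, 0.0076]
tool_rot: [-179.5, -0.0, 142.2]
force: [-6.3, -10.1, -2.3]
grip_width: 0.0114
```

{"api": "servo_tool", "payload": {
  "targets": [
    [0,0,0.0012,0,0],
    [0,0,0.0024,0,0],
    [0,0,0.0036,0,0],
    [0,0,0.0036,0,0],
    [0,0,0.0036,0,0]
  ]
}}

```text
time_s: 12.62
tool_pos: [0.5482, -0.0228, 0.0074]
tool_rot: [-179.2, -0.1, 142.1]
force: [-12.0, -15.5, 2.3]
grip_width: 0.0116
```

Run:
```python
from h import *
o=monitor.get_obs(); print(o["tool_pos"],o["tool_rot"],o["force"],o["wrist_torque"])
r=imaging.read_camera("wrist"); cv2.imwrite(f"pics/wrist6.png",r["frame"])
cv2.imwrite("pics/wrist6c.png",cv2.resize(r["frame"][40:290,260:560],None,fx=2.4,fy=2.4,interpolation=cv2.INTER_CUBIC))
W=cloud(r); z=W[...,2]
S=(z>.034)&(z<.046); n,l,st,ce=cv2.connectedComponentsWithStats(S.astype(np.uint8))
for i in range(1,n):
    if st[i,4]>1500:
        P=W[l==i][:,:2]; loc=local(P,(.6071,.0519,np.radians(7.35)))
        for xb in (-.19,-.16,-.13,-.1,-.07,-.04,-.015):
            m=abs(loc[:,0]-xb)<.004
            if m.sum()>20: print(xb,np.percentile(loc[m,1],[2,98]).round(4))
```

```text
[ 0.54816559 -0.02275652  0.00743415] [-1.79249021e+02 -1.44221028e-01  1.42080841e+02] [-12.01906265 -15.48402747   2.26768619] [-3.20942638  2.49871832  0.13051564]
-0.16 [0.0016 0.0203]
-0.13 [0.002  0.0401]
-0.1 [0.0019 0.0402]
-0.07 [0.0021 0.0401]
-0.04 [0.002  0.0402]
-0.015 [0.002 0.04 ]
```

View pics/wrist6c.png

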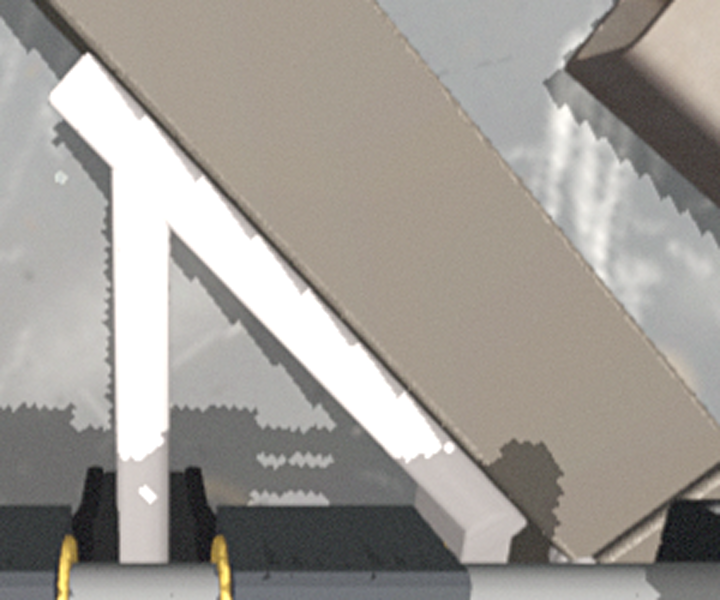

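{"api": "servo_tool", "payload": {
  "targets": [
    [0,0,0,0,0],
    [0,0,0,0,0],
    [0,0,0,0,0],
    [0,0,0,0,0],
    [0,0,0,0,0]
  ]
}}

```text
time_s: 13.3
tool_pos: [0.5482, -0.0228, 0.0075]
tool_rot: [-179.3, -0.1, 142.1]
force: [-12.0, -15.9, 3.6]
grip_width: 0.0115
```

Run:
```python
from h import *
o=monitor.get_obs(); print(o["tool_pos"],o["tool_rot"],o["force"],o["wrist_torque"])
r=imaging.read_camera("scene"); cv2.imwrite("pics/sc6.png",cv2.resize(r["frame"][180:320,290:460],None,fx=4,fy=4,interpolation=cv2.INTER_CUBIC))
t=imaging.read_camera("top"); cv2.imwrite("pics/top6.png",cv2.resize(t["frame"][160:270,330:470],None,fx=5,fy=5,interpolation=cv2.INTER_CUBIC))
q,e=frame_fit(cloud(t),(.607,.052,.128),0.0);print("fr",q[:2].round(4),np.degrees(q[2:]).round(2),e)
```

```text
[ 0.54819151 -0.02279008  0.00745436] [-1.79250599e+02 -1.41338720e-01  1.42079617e+02] [-12.03995502 -15.88051483   3.61698502] [-3.19507656  2.47807523  0.13579466]
fr [0.6067 0.0517] [7.44 0.11] 0.0560062653290589
```

View pics/sc6.png

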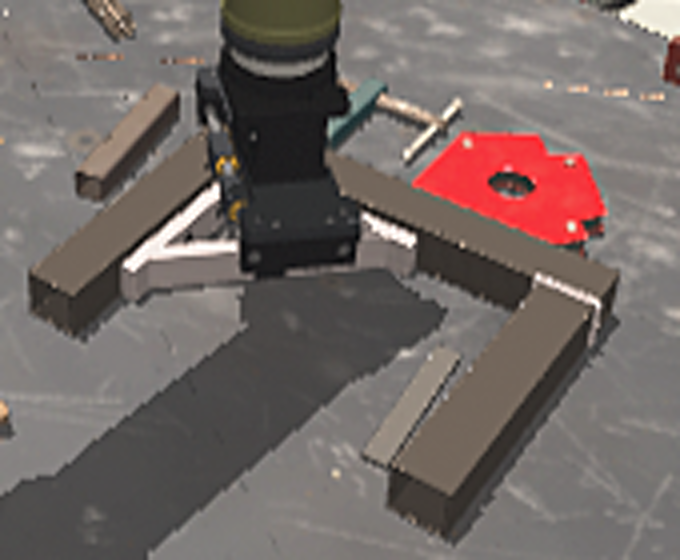

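View pics/top6.png

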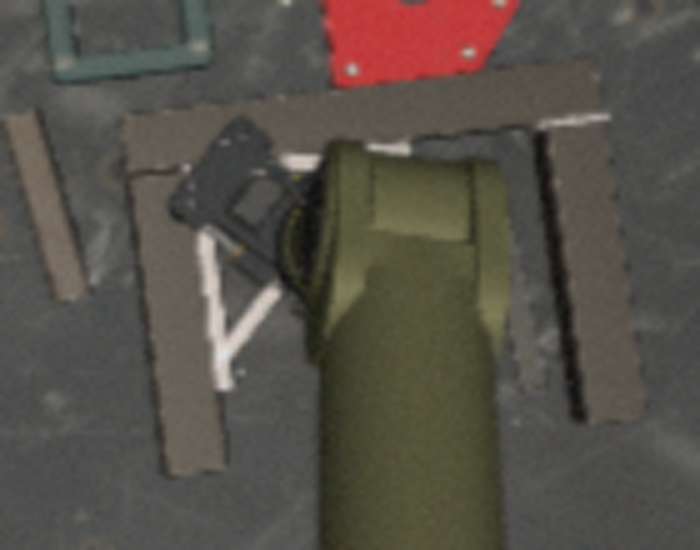

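{"api": "servo_tool", "payload": {
  "targets": [
    [0,0,-0.003,0,0],
    [0,0,-0.006,0,0],
    [0,0,-0.01,0,0],
    [0,0,-0.016,0,0],
    [0,0,-0.022,0,0]
  ]
}}

```text
time_s: 14.02
tool_pos: [0.5403, -0.0307, 0.0088]
tool_rot: [179.9, 0.0, 142.4]
force: [0.3, -0.1, -3.7]
grip_width: 0.0116
```

{"api": "servo_tool", "payload": {
  "targets": [
    [0,0,-0.008,0,0],
    [0,0,-0.016,0,0],
    [0,0,-0.018,0,0],
    [0,0,-0.018,0,0]
  ]
}}

```text
time_s: 14.52
tool_pos: [0.529, -0.0456, 0.0086]
tool_rot: [180.0, 0.0, 142.3]
force: [-0.0, 0.4, -2.9]
grip_width: 0.0118
```

{"api": "servo_tool", "payload": {
  "targets": [
    [0,0,0,-0.02,0],
    [0,0,0,-0.045,0],
    [0,0,0,-0.075,0],
    [0,0,0,-0.09,0],
    [0,0,0,-0.09,0]
  ]
}}

```text
time_s: 15.15
tool_pos: [0.5299, -0.0453, 0.0994]
tool_rot: [179.9, 0.1, 142.4]
force: [0.4, -0.3, -4.1]
grip_width: 0.0115
```

Run:
```python
from h import *
o=monitor.get_obs(); print(o["tool_pos"],o["tool_rot"],o["force"],o["wrist_torque"])
r=imaging.read_camera("wrist"); cv2.imwrite(f"pics/wrist7.png",r["frame"])
W=cloud(r); z=W[...,2]
S=(z>.034)&(z<.046); n,l,st,ce=cv2.connectedComponentsWithStats(S.astype(np.uint8))
for i in range(1,n):
    if st[i,4]>1500:
        P=W[l==i][:,:2]; loc=local(P,(.6071,.0519,np.radians(7.35)))
        print(st[i])
        for xb in (-.19,-.16,-.13,-.1,-.07,-.04,-.015):
            m=abs(loc[:,0]-xb)<.004
            if m.sum()>20: print(xb,np.percentile(loc[m,1],[2,98]).round(4))
```

```text
[ 0.5298886  -0.0452626   0.09937038] [1.79894301e+02 8.79571007e-02 1.42387903e+02] [ 0.36449247 -0.28313249 -4.07930487] [-0.17775894  0.02073775  0.04296112]
[  295     0   239   267 17703]
-0.19 [0.0015 0.0346]
-0.16 [0.0016 0.0402]
-0.13 [0.0016 0.0401]
-0.1 [0.0015 0.04  ]
-0.07 [0.0014 0.0401]
-0.04 [0.0014 0.0399]
-0.015 [0.0013 0.0399]
```

{"api": "servo_tool", "payload": {
  "targets": [
    [0,0.02,0.018,0,0],
    [0,0.052,0.048,0,-0.07],
    [0,0.09,0.083,0,-0.14],
    [0,0.13,0.119,0,-0.22],
    [0,0.17,0.156,0,-0.302]
  ]
}}

```text
time_s: 15.82
tool_pos: [0.4881, 0.183, 0.097]
tool_rot: [-179.9, -0.1, 159.8]
force: [0.9, 1.2, -3.9]
grip_width: 0.0118
```

{"api": "servo_tool", "payload": {
  "targets": [
    [0,0.023,0.04,0,0],
    [0,0.048,0.083,0,0],
    [0,0.071,0.122,0,0],
    [0,0.083,0.143,0,0],
    [0,0.088,0.151,0,0]
  ]
}}

```text
time_s: 16.45
tool_pos: [0.4586, 0.3544, 0.0972]
tool_rot: [-179.9, -0.1, 159.8]
force: [0.0, 0.1, -3.5]
grip_width: 0.0116
```

{"api": "servo_tool", "payload": {
  "targets": [
    [0,0,0,0.03,0],
    [0,0,0,0.06,0],
    [0,0,0,0.08,0],
    [0,0,0,0.088,0],
    [0,0,0,0.088,0]
  ]
}}

```text
time_s: 17.08
tool_pos: [0.4599, 0.3527, 0.0103]
tool_rot: [-179.9, 0.0, 159.6]
force: [0.0, -0.0, -3.8]
grip_width: 0.0116
```

{"api": "servo_tool", "payload": {
  "targets": [
    [0,0,0,0.001,0],
    [0,0,0,0.002,0],
    [0,0,0,0.003,0],
    [0,0,0,0.004,0],
    [0,0,0,0.004,0]
  ]
}}

```text
time_s: 17.7
tool_pos: [0.4596, 0.3541, 0.0067]
tool_rot: [180.0, 0.0, 159.7]
force: [0.1, -0.6, -3.0]
grip_width: 0.0115
```

{"api": "servo_tool", "payload": {
  "targets": [
    [0,0,0,0.0005,0],
    [0,0,0,0.001,0],
    [0,0,0,0.001,0]
  ]
}}

```text
time_s: 18.08
tool_pos: [0.4596, 0.3541, 0.0067]
tool_rot: [180.0, -0.0, 159.7]
force: [-3.2, -2.3, 5.4]
grip_width: 0.0119
```

On the table. Release to about 60 mm, then rise.

{"api": "servo_tool", "payload": {
  "targets": [
    [65,0,0,0,0],
    [65,0,0,0,0],
    [65,0,0,0,0],
    [65,0,0,0,0],
    [65,0,0,0,0]
  ]
}}

```text
time_s: 18.7
tool_pos: [0.4596, 0.354, 0.0055]
tool_rot: [180.0, 0.0, 159.7]
force: [-0.1, -0.3, 0.3]
grip_width: 0.0524
```

{"api": "servo_tool", "payload": {
  "targets": [
    [65,0,0,-0.01,0],
    [65,0,0,-0.03,0],
    [65,0,0,-0.07,0],
    [65,0,0,-0.12,0],
    [65,0,0,-0.12,0]
  ]
}}

```text
time_s: 19.32
tool_pos: [0.4624, 0.3562, 0.1312]
tool_rot: [179.5, 0.3, 159.7]
force: [-0.2, 0.5, -0.8]
grip_width: 0.0565
```

{"api": "servo_tool", "payload": {
  "targets": [
    [65,0.05,0.03,-0.02,0],
    [65,0.1,0.06,-0.04,0],
    [65,0.15,0.09,-0.04,0],
    [65,0.2,0.12,-0.04,0],
    [65,0.2,0.12,-0.04,0]
  ]
}}

```text
time_s: 19.95
tool_pos: [0.3072, 0.5403, 0.1647]
tool_rot: [-180.0, -0.2, 160.3]
force: [0.0, -0.8, -0.7]
grip_width: 0.0562
```

Run:
```python
from h import *
o=monitor.get_obs(); print(o["tool_pos"],o["force"],o["grip_width"])
r=imaging.read_camera("top"); W=cloud(r)
p,e=square_fit(W,(.46,.354,np.radians(24.65)));print("sq",p[:2].round(4),np.degrees(p[2]).round(2),e)
q,e=frame_fit(W,(.607,.052,.128),0.0);print("fr",q[:2].round(4),np.degrees(q[2:]).round(2),e)
cv2.imwrite("pics/top8.png",cv2.resize(r["frame"][110:300,150:480],None,fx=2.4,fy=2.4,interpolation=cv2.INTER_CUBIC))
for l in ("tube_offcut","flat_bar","g_clamp"): print(l,[(d["at"],round(d["confidence"],2)) for d in pinpoint("top",l)])
```

```text
[0.30716788 0.54029878 0.16472032] [ 0.01045507 -0.75827982 -0.65446651] 0.056241565589926525
sq [0.4597 0.3535] 24.81 0.011800134589322447
fr [0.6072 0.0522] [ 7.47 -0.09] 0.020117790507128194
tube_offcut [([339.3, 200.8], 0.78)]
flat_bar [([432.2, 219.8], 0.65)]
g_clamp [([363.6, 155.8], 0.64)]
```

View pics/top8.png

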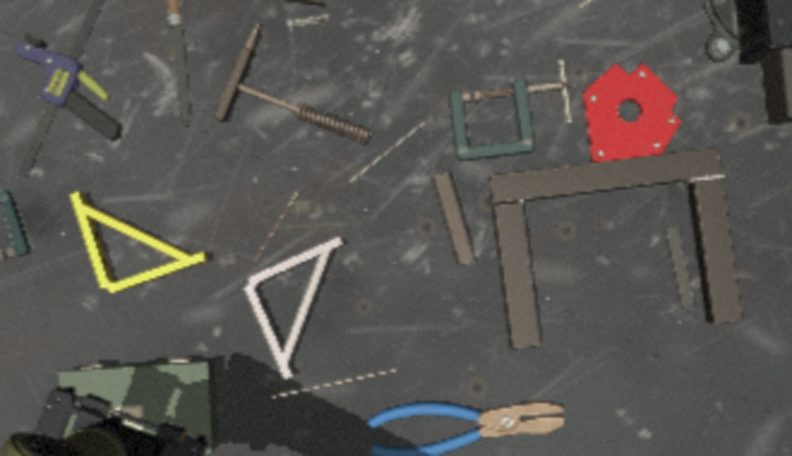

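Run:
```python
from h import *
from cell import ticket
r=imaging.read_camera("top"); a=cv2.imread("pics/top0.png")
for n,(x0,x1,y0,y1) in dict(offcut=(328,350,178,224),bar=(422,440,200,242),clamp=(333,390,132,178)).items():
    f=lambda i:np.float32(cv2.cvtColor(i[y0:y1,x0:x1],cv2.COLOR_BGR2GRAY))
    print(n,cv2.phaseCorrelate(f(a),f(r["frame"])))
print(ticket.sign_off())
```

```text
offcut ((0.04709538296486393, 0.03720749220516595), 1.007956173684862)
bar ((0.0263563444132231, 0.5244300455161621), 1.0105331014703822)
clamp ((0.021432091917844787, 0.028993682216846395), 0.9730966643326813)
the job is handed in; nothing more can be done
None
```

The leg is now true and the job is handed in, at about 20 s of the 58 s allowed. I pressed the bright steel square (not the yellow look-alike) into the corner until it would go no further. I held it there for over a second at about 12 N on the rail and 16 N on the leg, then drew it out diagonally. It now lies flat on bare table where it was first found, with its centre about 34 cm from the corner.

**Leg angle:** it leaned in about 4.3° at the start. With the square pressed in, the top camera fit gave +0.11°. After withdrawal the wrist camera showed its inner face parallel to the rail to about 0.1°, and the final top view gave -0.09°, within the accuracy of the fit.

**Flush fit:** the hand stopped moving while the force kept rising on both tubes, and the pictures show both arms against them. I could not see the rail arm's contact line closely. The tool turned about 0.25° under load, so a gap of up to about 0.5 mm there is not ruled out.

**Other objects:** the offcut and G-clamp show no shift (under 0.05 px). The flat bar's image check read 0.5 px, under 2 mm, in one direction. Nothing came within about 15 mm of it by my estimate, so I take that as noise in a faint, low-contrast patch, but I did not confirm it.

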